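# Rock a tight relay out of its socket and hold it clear

## Task

The relay with the red top on the test board is the wrong type and sits very tight in its socket. The board only lies loose on the bench and would come up with a straight pull, so grip that relay and rock it from side to side across the rail - over to one side, over to the other, and back again, as often as it takes - easing it up until its blades are out of the socket. Finish while still holding it upright in the gripper, just above its socket with the blades clear by about a finger's breadth, so that I can look at them; the board must stay lying flat where it is, the two blue relays stay plugged in, and the other things on the bench stay where they are.

Things in the scene. Friction and masses are not known exactly. Their poses are not given: they have to be found in the camera images.
- panel: Test board lying loose on the bench: plywood 240 (its x) by 340 (its y) mm, 15 mm thick, on 6 mm rubber feet, about 1.9 kg complete. Origin at the centre of its underside, on the bench; z up. A steel rail along its y axis at x = 0 carries three black relay sockets at y = -46, 0, +46 mm, 38 mm wide; the red relay may be in any of them. Things beside the rail are below 40 mm.
- socket_left (a point): Seat of the socket at the board's y = +46 mm: the centre of its flat top, on which a relay's base rests, 53 mm above the bench. Grey screw terminals step down at both ends of each socket: 44 mm above the bench from x = 22 to 31 mm either side, 35 mm out to x = 40 mm.
- socket_middle (a point): Seat of the middle socket, as the others. In a socket, springs press on both rows of blades from outside, 4 mm below the seat: each row resists with 15 to 20 N, so a straight pull takes more than the board weighs, while tilting the relay with about 0.5 Nm draws up one row at a time. A row is loose once it has risen 9 mm.
- socket_right (a point): Seat of the socket at the board's y = -46 mm, as the others. The slots let a fully plugged relay tilt about 0.2 rad each way about the board's y axis, more as it rises; it has about 2 mm of play along x and y.
- supply_top (a point): Centre of the top of the grey power supply on the rail at the board's y = -128 mm, 90 mm above the bench, 88 (x) by 52 (y) mm. At the other end of the rail, y = 118 mm, a row of terminal blocks reaches 64 mm above the bench.
- relay_red_mid (a point): The relay to take out: clear case, copper coil inside, red top; 36 x 36 x 52 mm tall, 60 to 120 g. Point: the centre of the case, 26 mm above its base; 79 mm above the bench when plugged in, axes then parallel to the board's. Two rows of blades at x = -11 and +11 mm, 2.4 mm thick, 24 mm along y, reach 13 mm below the base. Other relays may stand 10 mm away along y: grip it across x.
- relay_blue1_mid (a point): Blue-topped relay of the same size, plugged into another socket of the board; the point is the centre of its case. To stay plugged in.
- relay_blue2_mid (a point): The other blue-topped relay plugged into the board; the point is the centre of its case. To stay plugged in.
- spare_relay_mid (a point): Spare blue-topped relay of the same size, lying on its side on the bench; the point is the centre of its case. Leave alone.
- multimeter: Multimeter in a red holster lying face up on the bench, 190 x 90 x 48 mm; origin at the centre of its underside. Leave alone.
- screwdriver: Screwdriver with an orange handle, 180 mm, lying on the bench along its x axis; origin on its underside. Leave alone.
- solder_spool: Metal spool standing on the bench, 56 mm across, 42 mm tall; origin at the centre of its underside. Leave alone.
- pliers: Long-nosed pliers with red handles lying on the bench, 160 mm long along x; origin under the joint. Leave alone.

How it is judged:
By the outcome, as a careful person would: the job done as asked, in the order asked, and still so for the second after the job is handed in, while the arm keeps its last pose, push and grip.
It also fails if it takes over 35 s, if anything falls off the work surface, if the arm or the gripper's body presses on something with over 40 N, if the wrist force passes 120 N, or if a joint passes its speed limit or range.

## Robot

A 6-joint arm with a two-finger parallel gripper is mounted at the origin on the work surface. World frame = base frame: x ahead of the robot, y to its left, z up, the work surface at z = 0. Lengths are in m, angles in rad, forces in N, time in s.
With the tool pointing down it reaches from about 0.375 to 0.9 m from the base axis. Payload 3.1 kg.
Tool frame: the origin (TCP) lies at the very end of the fingers, on their centre line; the grasp point (between the pads) lies 19 mm behind it (manip.pinch_z is the distance from the TCP to the grasp point, in m); z points along the fingers, y is the direction in which the jaws open and shut (so a half turn about z gives the same grasp; the last joint's range is limited). The gripper opens to 85 mm and grips with 20 to 120 N. Pads are 22 mm wide; open, the fingers measure 114 mm over their backs; the gripper's body (76 mm by 85 mm) begins 54 mm behind the grasp point. The pads swing forward as they close: fully open they stand 13 mm farther back than shut.
Start: joints at [-1.488, 0.527, 1.433, -0, 1.181, -0.178], TCP at [0.161, -0.604, 0.231] pointing down, gripper open.
Joint ranges: [-3.08, 3.08], [-0.75, 2.2], [0.22, 2.44], [-1.43, 4.57], [0, 2.65], [-2.85, 2.85]. Speed limits (rad/s): [2.79, 2.79, 3.14, 3.14, 3.14, 3.14].

## Interface

Orientations are given as a unit quaternion [x, y, z, w].
In Python, from station import manip gives the robot as it stands.
- The arm moves only by the tool drive_tool, never from a script. Its argument "increments" is a list of rows, each a list of 7 numbers: the closure in counts, from 0 (fully open) to 255 (shut), then the shift along the tool's x, y, z in cm, then the turn, a rotation vector about the tool's x, y, z in rad. A call has 1 to 20 rows; each row is the pose to reach, as a shift and turn from the pose commanded when the call began, along the tool's axes at that moment; what a row does not reach only later rows make up. A row lasts 1/10 s, in which the tool goes at most 50 mm and 8.59 degrees, less where a joint would pass 70% of its speed; a pose out of reach is approached as far as the arm can. A call with a gripper value outside its range is refused whole. The fingers move at their own pace and stop on an object; "force" is the grip in N (left out, the last holds). Time passes only in rows, so rows that repeat a pose let the fingers close. It gives the time, the measured TCP pose, the force and the opening at its end, in the units of the state.
- manip.sense(): the state, without advancing time (a new reading comes with each control period).
- manip.snapshot(name): name is "scene" or "top" or "wrist"; returns the picture (480x640x3 uint8, red, green, blue); there is no depth.
- manip.camera_model(name): a dict with "mtx" (3x3 intrinsics, pixels), "cam_to_world" (4x4, takes a point from camera to world coordinates). Camera axes: x right, y down, z forward; pixel columns grow to the right and rows downward; lengths in m; the calibration is good to about 2 mm. A picture is of the moment at which its call begins: read the wrist's pose just before it. camera_model takes no time and is no camera call; for the wrist camera it gives the pose at the moment of the call.
- manip.sign_off(): hands the job in, once; it reports no verdict.
The state is a dict: "t": time; "q": joint angles; "qd": joint speeds; "tau": joint torques, N m; "tcp_pos": TCP position; "tool_rot": TCP orientation; "force": force on the tool from outside, world axes, zero at the start; "ft_torque": the same for the moment, N m; "finger_gap": opening from 0.0 (shut) to 1.0 (fully open).
Only numpy, scipy, OpenCV 4.12 (cv2) and the standard library are available. Lean on these libraries where they do the work, as an engineer would, in place of code of your own. Each camera call takes 0.05 s, during which the arm holds its last target. There are 200 camera calls.

## Working session

There is one attempt and no reset: what is moved stays moved. The work goes in short steps, Python scripts to look and compute and a tool call to move; the robot and the scene stay as the last step left them, time stands still between calls to the robot, and variables do not carry over. Pictures are saved under pics/ and viewed, about 8 in all and at most 12, crops included, and the job is handed in when it is done.

Besides the shell and the picture viewer there is one more tool, called after "Call:" as a command line: name --pt "numbers of a row" for each row, then --argument value for the rest. drive_tool: Moves the arm, as the interface text tells. Its arguments: {"type":"object","properties":{"increments":{"type":"array","items":{"type":"array","items":{"type":"number"}}},"force":{"type":"number"}},"required":["increments"]}

```bash
ls; mkdir -p pics; python3 - <<'E'
from station import manip
import cv2,numpy as np
print(manip.sense(), manip.pinch_z)
a=manip.snapshot("scene");b=manip.snapshot("top")
cv2.imwrite("pics/s1.png",a[:,:,::-1]);cv2.imwrite("pics/t1.png",b[:,:,::-1])
for n in("scene","top","wrist"):
  m=manip.camera_model(n);print(n,np.round(m["mtx"],1).tolist(),np.round(m["cam_to_world"],3).tolist())
E
```

```text
pics
{'t': 0.0, 'q': array([-1.48851785e+00,  5.28487982e-01,  1.43390827e+00,  2.85978522e-05,
        1.18135868e+00, -1.78535415e-01]), 'qd': array([-0.00068521,  0.00051247,  0.00025038,  0.00077223,  0.00105947,
        0.0004588 ]), 'tau': array([ 5.40299607e-04, -4.42346191e+01, -1.78024435e+01, -1.55350854e-04,
        8.54240876e-03, -4.27979103e-06]), 'tcp_pos': array([ 0.16112263, -0.60314293,  0.23031829]), 'tool_rot': array([ 9.91509186e-01,  1.30032170e-01,  6.52207508e-05, -1.07925505e-03]), 'force': array([ 0.32805613, -0.12161832,  0.48986031]), 'ft_torque': array([ 0.00833593,  0.03899895, -0.02324342]), 'finger_gap': 0.996749618351413} 0.0187
scene [[596.3, 0.0, 323.6], [0.0, 596.3, 241.3], [0.0, 0.0, 1.0]] [[0.045, 0.713, -0.7, 1.461], [0.999, -0.022, 0.042, -0.061], [0.014, -0.701, -0.713, 1.03], [0.0, 0.0, 0.0, 1.0]]
top [[588.4, 0.0, 313.4], [0.0, 588.4, 238.9], [0.0, 0.0, 1.0]] [[-0.01, -0.99, 0.144, 0.266], [-1.0, 0.012, 0.015, -0.008], [-0.017, -0.144, -0.989, 1.708], [0.0, 0.0, 0.0, 1.0]]
wrist [[409.3, 0.0, 314.0], [0.0, 409.3, 239.1], [0.0, 0.0, 1.0]] [[0.257, -0.923, -0.285, 0.232], [-0.966, -0.246, -0.074, -0.584], [-0.002, 0.294, -0.956, 0.374], [0.0, 0.0, 0.0, 1.0]]
```

View pics/t1.png

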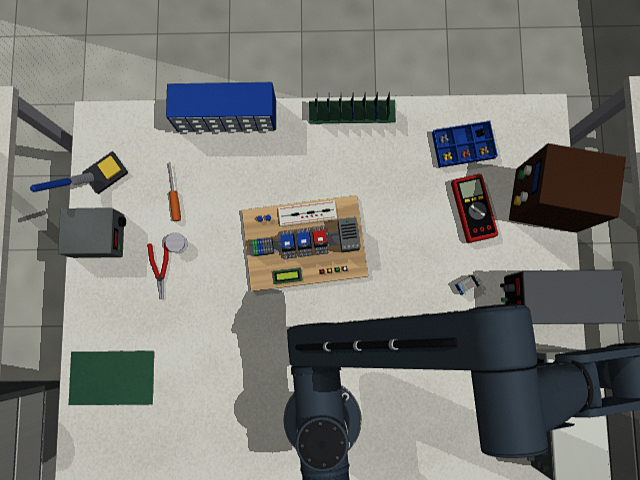

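View pics/s1.png

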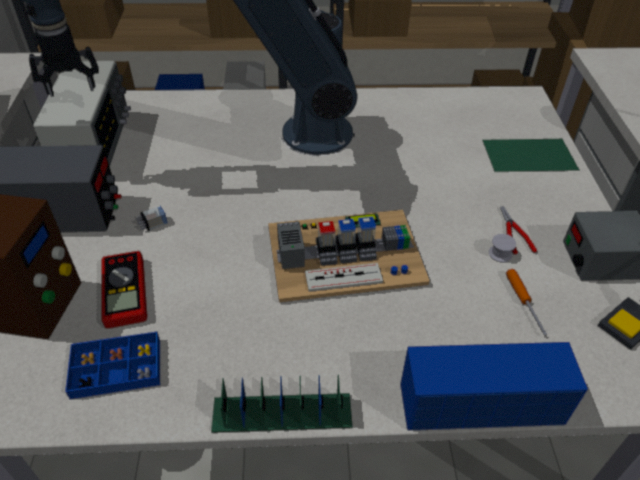

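The top view shows the board around (305,243), with the red relay at (320,238) in the right socket, next to the power supply at (348,234). The blue relays are at (288,241) and (304,240). The scene view agrees: red at (326,227), supply at (291,243).

```bash
cat > h.py <<'E'
import cv2,numpy as np
from station import manip
def ray(m,u,v,z):
    M=m["cam_to_world"];d=M[:3,:3]@np.linalg.solve(m["mtx"],[u,v,1]);o=M[:3,3]
    return o+d*(z-o[2])/d[2]
def blobs(img,lo,hi,box,amin=30):
    h=cv2.cvtColor(img,cv2.COLOR_RGB2HSV);k=cv2.inRange(h,np.array(lo),np.array(hi))
    if lo[0]==0:k|=cv2.inRange(h,np.array([172,lo[1],lo[2]]),np.array([180,255,255]))
    w=np.zeros_like(k);x0,y0,x1,y1=box;w[y0:y1,x0:x1]=k[y0:y1,x0:x1]
    n,l,s,c=cv2.connectedComponentsWithStats(w)
    return [(c[i],s[i],cv2.minAreaRect(np.argwhere(l==i)[:,::-1].astype(np.float32))) for i in range(1,n) if s[i,4]>=amin]
E
python3 - <<'E'
from h import *
for n,f,box in(("top","t1",(240,190,370,292)),("scene","s1",(265,205,430,302))):
  im=cv2.imread(f"pics/{f}.png")[:,:,::-1].copy();m=manip.camera_model(n)
  for nm,lo,hi in(("red",(0,150,90),(8,255,255)),("blue",(100,120,70),(125,255,255))):
    for c,s,r in blobs(im,lo,hi,box): print(n,nm,np.round(c,1),s,np.round(ray(m,*c,.105),4))
  h=cv2.cvtColor(im,cv2.COLOR_RGB2HSV);k=cv2.inRange(h,np.array([10,50,110]),np.array([25,200,255]))
  w=np.zeros_like(k);x0,y0,x1,y1=[box[0]-8,box[1]-8,box[2]+8,box[3]+8];w[y0:y1,x0:x1]=k[y0:y1,x0:x1]
  w=cv2.morphologyEx(w,cv2.MORPH_OPEN,np.ones((3,3)))
  p=np.argwhere(w)[:,::-1]
  P=np.array([ray(m,*q,.021)[:2] for q in p]).astype(np.float32)
  print(n,"board",cv2.minAreaRect(P),cv2.boxPoints(cv2.minAreaRect(P)).round(3).tolist())
E
```

```text
top red [319.5 235.6] [313 229  14  14 128] [ 5.077e-01 -2.000e-04  1.050e-01]
top blue [302.8 237.8] [297 232  13  14 135] [0.5021 0.0461 0.105 ]
top blue [286.4 239.9] [280 234  14  14 138] [0.4969 0.0913 0.105 ]
top blue [259.6 246.1] [257 239   6  16  67] [0.4805 0.1651 0.105 ]
top board ((0.5006396770477295, 0.04512716829776764), (0.24000228941440582, 0.3393096327781677), 6.657344818115234) [[0.3619999885559082, 0.20000000298023224], [0.4009999930858612, -0.13699999451637268], [0.6399999856948853, -0.10899999737739563], [0.6000000238418579, 0.2280000001192093]]
scene red [326.6 227.3] [318 221  17  12 131] [0.51   0.0017 0.105 ]
scene blue [366.9 223.5] [359 217  17  12 135] [0.5005 0.0928 0.105 ]
scene blue [347.1 225.6] [339 219  17  13 132] [0.5059 0.0478 0.105 ]
scene blue [398.9 232.6] [395 226   9  14  75] [0.5316 0.1609 0.105 ]
scene board ((0.5031816959381104, 0.046786531805992126), (0.23954331874847412, 0.34001049399375916), 6.6473612785339355) [[0.36500000953674316, 0.20200000703334808], [0.40400001406669617, -0.13600000739097595], [0.6420000195503235, -0.1080000028014183], [0.6019999980926514, 0.23000000417232513]]
```

Call:
drive_tool --pt "0 0 0 -5 0 0 0" --pt "0 25 -25 -5 0 0 -0.7" --pt "0 25 -25 -5 0 0 -0.7" --pt "0 49.1 -49.4 3 0 0 -1.426" --pt "0 49.1 -49.4 3 0 0 -1.426" --pt "0 49.1 -49.4 3 0 0 -1.426" --pt "0 49.1 -49.4 3 0 0 -1.426" --pt "0 49.1 -49.4 3 0 0 -1.426" --pt "0 49.1 -49.4 3 0 0 -1.426" --pt "0 49.1 -49.4 3 0 0 -1.426" --pt "0 49.1 -49.4 3 0 0 -1.426" --pt "0 49.1 -49.4 3 0 0 -1.426" --pt "0 49.1 -49.4 3 0 0 -1.426" --pt "0 49.1 -49.4 3 0 0 -1.426" --pt "0 49.1 -49.4 3 0 0 -1.426" --pt "0 49.1 -49.4 3 0 0 -1.426" --pt "0 49.1 -49.4 3 0 0 -1.426" --pt "0 49.1 -49.4 3 0 0 -1.426" --pt "0 49.1 -49.4 3 0 0 -1.426" --force 80

```text
t: 2.0
tcp_pos: [0.5076, -0.0013, 0.2014]
tool_rot: [0.666, 0.746, -0.0, -0.0]
force: [0.4, 0.1, -0.4]
finger_gap: 1.0
```

```bash
python3 - <<'E'
from h import *
from scipy.spatial.transform import Rotation as R
s=manip.sense();print(s["t"],s["tcp_pos"],s["q"]);print(R.from_quat(s["tool_rot"]).as_matrix().round(3))
m=manip.camera_model("wrist");im=manip.snapshot("wrist");cv2.imwrite("pics/w1.png",im[:,:,::-1])
for nm,lo,hi in(("red",(0,150,90),(8,255,255)),("blue",(100,120,70),(125,255,255))):
  for c,a,r in blobs(im,lo,hi,(0,0,640,480),300): print(nm,np.round(c,1),a,r,np.round(ray(m,*c,.105),4))
E
```

```text
2.0 [ 0.50759557 -0.00127722  0.20140573] [-2.22809517e-01  4.12703227e-01  1.75571893e+00 -3.34127920e-04
  9.73558483e-01 -3.36415382e-01]
[[-0.114  0.994 -0.   ]
 [ 0.994  0.114 -0.   ]
 [-0.    -0.    -1.   ]]
red [313.3 237. ] [ 283  212   56   52 2361] ((310.5, 237.5), (51.0, 55.0), 90.0) [0.5049 0.0014 0.105 ]
blue [314.2  75.5] [ 279   43   63   66 3065] ((310.0, 75.5), (62.0, 65.0), 0.0) [0.495  0.0931 0.105 ]
blue [313.1 160.5] [ 281  132   60   59 2934] ((310.5, 161.0), (58.0, 59.0), 90.0) [0.4996 0.0474 0.105 ]
```

View pics/w1.png

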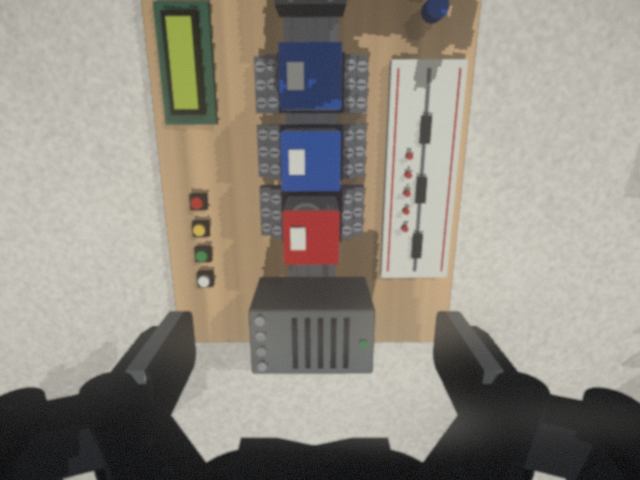

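Wrist view: the red relay's top is centred near (311,238) between the blue relay at (311,161) and the supply at (312,325), and it is square with the jaws. The views agree on about (0.506, 0.0005). I'll go down to TCP z 62 mm and close gently first.

Call:
drive_tool --pt "0 0.2 -0.14 4.5 0 0 0" --pt "0 0.2 -0.14 9 0 0 0" --pt "0 0.2 -0.14 13.9 0 0 0" --pt "0 0.2 -0.14 13.9 0 0 0" --pt "0 0.2 -0.14 13.9 0 0 0" --pt "255 0.2 -0.14 13.9 0 0 0" --pt "255 0.2 -0.14 13.9 0 0 0" --pt "255 0.2 -0.14 13.9 0 0 0" --pt "255 0.2 -0.14 13.9 0 0 0" --pt "255 0.2 -0.14 13.9 0 0 0" --pt "255 0.2 -0.14 13.9 0 0 0" --pt "255 0.2 -0.14 13.9 0 0 0" --force 20

```text
t: 3.25
tcp_pos: [0.506, 0.0017, 0.0646]
tool_rot: [0.665, 0.747, -0.0, 0.0]
force: [-4.1, -1.7, 12.5]
finger_gap: 0.417
```

```bash
cat > look.py <<'E'
from h import *
import sys
from scipy.spatial.transform import Rotation as R
s=manip.sense();M=R.from_quat(s["tool_rot"]).as_matrix()
print(s["t"],s["tcp_pos"].round(4),"F tool",(M.T@s["force"]).round(2),"T tool",(M.T@s["ft_torque"]).round(3),"gap",s["finger_gap"],"tilt",M[:,2].round(3))
if len(sys.argv)>1:
  a=manip.snapshot("scene")[170:320,240:450];b=manip.snapshot("wrist")
  a=cv2.resize(a,None,fx=3,fy=3,interpolation=cv2.INTER_CUBIC)
  cv2.imwrite(f"pics/{sys.argv[1]}.png",a[:,:,::-1]);cv2.imwrite(f"pics/{sys.argv[1]}w.png",b[:,:,::-1])
E
python3 look.py c1
```

```text
3.25 [0.506  0.0017 0.0646] F tool [ -1.27  -4.25 -12.47] T tool [ 0.705 -0.165  0.042] gap 0.4173249140658465 tilt [ 0.    -0.001 -1.   ]
```

View pics/c1.png

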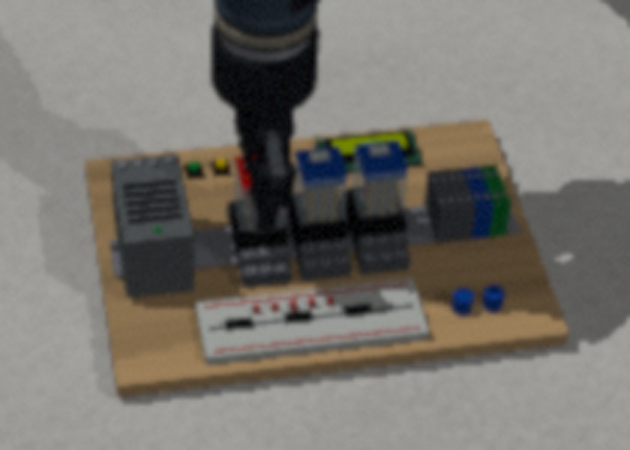

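The jaws hold the case (a gap of 35.5 mm matches 36 mm). The pads swung forward while closing, which left a 12 N downward push, so I'll relieve that while raising the grip force. Then comes the first tilt, toward +x about the base edge.

Call:
drive_tool --pt "255 0 -0.03 -0.1 0 0 0" --pt "255 0 -0.06 -0.2 0 0 0" --pt "255 0 -0.06 -0.2 0 0 0" --pt "255 0 -0.06 -0.2 0 0 0" --force 90

```text
t: 3.75
tcp_pos: [0.5055, 0.0017, 0.0648]
tool_rot: [0.665, 0.747, -0.0, -0.0]
force: [-4.1, -3.3, 5.7]
finger_gap: 0.412
```

```bash
python3 look.py
```

```text
3.75 [0.5055 0.0017 0.0648] F tool [-2.78 -4.45 -5.71] T tool [ 0.63  -0.408 -0.021] gap 0.41161310937043155 tilt [-0.001 -0.    -1.   ]
```

Call:
drive_tool --pt "255 0 0.07 -0.1 0.06 0 0" --pt "255 0 0.15 -0.2 0.12 0 0" --pt "255 0 0.23 -0.3 0.18 0 0" --pt "255 0 0.32 -0.4 0.24 0 0" --pt "255 0 0.32 -0.4 0.24 0 0" --pt "255 0 0.32 -0.4 0.24 0 0"

```text
t: 4.35
tcp_pos: [0.5102, 0.0023, 0.0686]
tool_rot: [0.66, 0.742, -0.089, -0.079]
force: [-0.4, -0.6, 3.3]
finger_gap: 0.409
```

```bash
python3 look.py
```

```text
4.35 [0.5102 0.0023 0.0686] F tool [-0.57 -1.19 -3.1 ] T tool [ 0.105 -0.122 -0.036] gap 0.40891518611324346 tilt [-0.234 -0.028 -0.972]
```

```bash
python3 look.py c2; python3 - <<'E'
import cv2,numpy as np
a=cv2.imread("pics/c2.png");b=cv2.imread("pics/c2w.png")
a=a[60:360,150:500];b=cv2.resize(b[170:400,170:460],(378,300))
cv2.imwrite("pics/c2m.png",np.hstack([a,b]))
E
```

```text
4.35 [0.5102 0.0023 0.0686] F tool [-0.57 -1.19 -3.1 ] T tool [ 0.105 -0.122 -0.036] gap 0.40891518611324346 tilt [-0.234 -0.028 -0.972]
```

View pics/c2m.png

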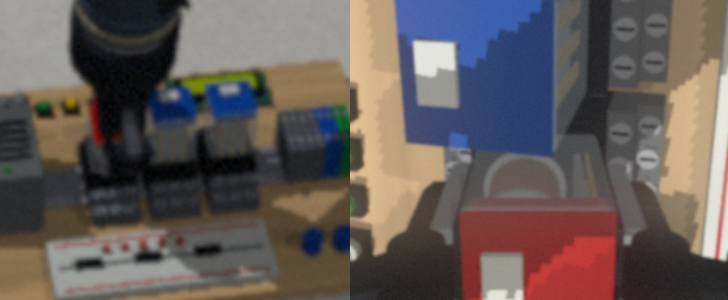

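The wrist crop shows the red relay square to the jaws while the blue one appears slanted, so the relay tilts with the gripper and the −x row has come up. Next I rock to the other side, pivoting about that raised row.

Call:
drive_tool --pt "255 0 -0.08 -0.06 -0.05 0 0" --pt "255 0 -0.16 -0.12 -0.1 0 0" --pt "255 0 -0.24 -0.18 -0.15 0 0" --pt "255 0 -0.32 -0.23 -0.2 0 0"

```text
t: 4.85
tcp_pos: [0.5062, 0.0019, 0.0707]
tool_rot: [0.665, 0.747, -0.014, -0.013]
force: [0.4, -1.8, -7.3]
finger_gap: 0.408
```

```bash
python3 look.py
```

```text
4.85 [0.5062 0.0019 0.0707] F tool [-1.81  0.45  7.28] T tool [ 0.273 -0.259 -0.06 ] gap 0.40764176661511586 tilt [-0.038 -0.004 -0.999]
```

Call:
drive_tool --pt "255 0 -0.08 0.0 -0.05 0 0" --pt "255 0 -0.16 -0.05 -0.1 0 0" --pt "255 0 -0.25 -0.13 -0.16 0 0" --pt "255 0 -0.34 -0.2 -0.22 0 0" --pt "255 0 -0.43 -0.26 -0.27 0 0" --pt "255 0 -0.43 -0.26 -0.27 0 0"

```text
t: 5.45
tcp_pos: [0.5015, 0.0013, 0.074]
tool_rot: [0.662, 0.741, 0.086, 0.076]
force: [-0.1, -0.2, -0.8]
finger_gap: 0.41
```

```bash
python3 look.py
```

```text
5.45 [0.5015 0.0013 0.074 ] F tool [-0.14 -0.33  0.73] T tool [ 0.182  0.045 -0.04 ] gap 0.4102294772647299 tilt [ 0.226  0.026 -0.974]
```

Row heights worked out from the pose are about 12 mm for the +x row (loose) and 7 mm for the −x row, with nearly no net force. I'll compute the next rocks as target tilt and mean rise.

```bash
cat > plan.py <<'E'
import sys,numpy as np
from scipy.spatial.transform import Rotation as R
from station import manip
s=manip.sense();M=R.from_quat(s["tool_rot"]).as_matrix();p=s["tcp_pos"]
yaw=0.115;X=np.array([np.cos(yaw),np.sin(yaw),0]);Y=np.array([-np.sin(yaw),np.cos(yaw),0]);Z=np.array([0,0,1.])
B0=np.array([.5055,.0017,.053]);h=.0118
b=p+M[:,2]*h
print("base rel mm (x,y,z)",[round(1e3*float((b-B0)@a),1) for a in(X,Y,Z)],"tilt",round(float(np.arcsin(M[:,2]@-X)),3),
 "rows L,R",[round(1e3*float(b[2]-.053+k*.011*M[2,1]),1) for k in(-1,1)])
def row(t,m,lat=0):
    N=np.column_stack([Y,X,-Z])@R.from_rotvec([t,0,0]).as_matrix()
    q=B0+X*lat*1e-3+Y*float((b-B0)@Y)+Z*m*1e-3-N[:,2]*h
    d=M.T@(q-p)*100;w=R.from_matrix(M.T@N).as_rotvec()
    print(t,m,np.round(d,2),np.round(w,3))
for a in sys.argv[1:]: row(*map(float,a.split(',')))
E
python3 plan.py -- 2>/dev/null || python3 plan.py -.16,8.7 -.09,8 -0.02,7.9 .06,7.8 .13,7.7 .2,7.7
```

```text
base rel mm (x,y,z) [-1.3, 0.1, 9.5] tilt -0.23 rows L,R [7.0, 12.0]
base rel mm (x,y,z) [-1.3, 0.1, 9.5] tilt -0.23 rows L,R [7.0, 12.0]
-0.16 8.7 [0.   0.19 0.11] [ 0.07  -0.    -0.002]
-0.09 8.0 [0.   0.26 0.18] [ 0.14  -0.    -0.002]
-0.02 7.9 [0.   0.33 0.21] [ 0.21  -0.    -0.002]
0.06 7.8 [0.   0.42 0.24] [ 0.29  -0.    -0.002]
0.13 7.7 [0.   0.5  0.28] [ 0.36  -0.    -0.002]
0.2 7.7 [0.   0.58 0.31] [ 0.43  -0.    -0.002]
```

Call:
drive_tool --pt "255 0 0.08 0.1 0.07 0 0" --pt "255 0 0.18 0.18 0.14 0 0" --pt "255 0 0.28 0.21 0.21 0 0" --pt "255 0 0.4 0.24 0.29 0 0"

```text
t: 5.85
tcp_pos: [0.5081, 0.0012, 0.0759]
tool_rot: [0.665, 0.746, -0.024, -0.019]
force: [-2.9, 1.6, 18.7]
finger_gap: 0.41
```

```bash
python3 look.py; python3 plan.py .13,7.7 .2,7.7
```

```text
5.85 [0.5081 0.0012 0.0759] F tool [  1.9   -3.85 -18.49] T tool [ 0.342  0.542 -0.009] gap 0.40977228381153125 tilt [-0.06  -0.01  -0.998]
base rel mm (x,y,z) [1.9, -0.8, 11.1] tilt 0.06 rows L,R [11.8, 10.5]
0.13 7.7 [-0.   -0.08  0.36] [ 0.07   0.003 -0.   ]
0.2 7.7 [-0.   -0.    0.37] [ 0.14   0.003 -0.   ]
```

Pushing the +x row down against its springs levered the −x row up. Both rows are now above 10 mm and the tool is pressing down 18 N with nothing pulling up. I'll release that push while finishing the tilt to +, then check that nothing holds it.

Call:
drive_tool --pt "255 0 0.06 -0.1 0.04 0 0" --pt "255 0 0.1 -0.22 0.08 0 0" --pt "255 0 0.1 -0.34 0.08 0 0" --pt "255 0 0.1 -0.34 0.08 0 0"

```text
t: 6.25
tcp_pos: [0.5106, 0.0015, 0.0768]
tool_rot: [0.664, 0.745, -0.051, -0.044]
force: [3.2, -1.7, 5.7]
finger_gap: 0.413
```

```bash
python3 look.py; python3 plan.py .06,13 0,14 0,25
```

```text
6.25 [0.5106 0.0015 0.0768] F tool [-2.04  2.19 -6.  ] T tool [-0.316 -0.147  0.018] gap 0.4134894459201363 tilt [-0.134 -0.018 -0.991]
base rel mm (x,y,z) [3.4, -0.8, 12.1] tilt 0.135 rows L,R [13.6, 10.6]
0.06 13.0 [-0.   -0.44 -0.04] [-0.075  0.003  0.001]
0.0 14.0 [-0.   -0.53 -0.13] [-0.135  0.003  0.001]
0.0 25.0 [-0.01 -0.67 -1.22] [-0.135  0.003  0.001]
```

Call:
drive_tool --pt "255 0 -0.1 -0.1 -0.03 0 0" --pt "255 0 -0.2 -0.2 -0.06 0 0" --pt "255 0 -0.3 -0.3 -0.1 0 0" --pt "255 0 -0.36 -0.4 -0.135 0 0"

```text
t: 6.65
tcp_pos: [0.5043, 0.0018, 0.0801]
tool_rot: [0.665, 0.747, -0.002, -0.002]
force: [0.2, 0.2, -0.7]
finger_gap: 0.413
```

```bash
python3 look.py c3; python3 plan.py 0,20 0,30;  python3 - <<'E'
import cv2,numpy as np
a=cv2.imread("pics/c3.png");b=cv2.imread("pics/c3w.png")
a=a[60:410,80:580];b=b[120:470,150:440]
cv2.imwrite("pics/c3m.png",np.hstack([a,b]))
E
```

```text
6.65 [0.5043 0.0018 0.0801] F tool [0.17 0.26 0.73] T tool [ 0.037 -0.021  0.016] gap 0.4127330259376147 tilt [-0.005 -0.001 -1.   ]
base rel mm (x,y,z) [-2.5, 0.5, 15.3] tilt 0.008 rows L,R [15.4, 15.2]
0.0 20.0 [ 0.    0.23 -0.47] [-0.008 -0.001  0.   ]
0.0 30.0 [ 0.    0.22 -1.47] [-0.008 -0.001  0.   ]
```

View pics/c3m.png

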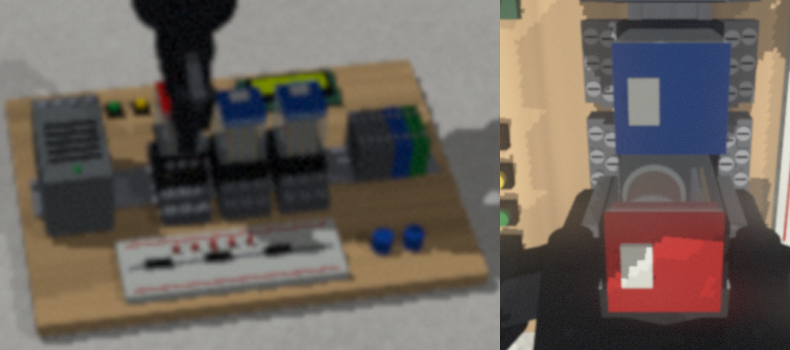

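The force is now only the relay's weight (0.7 N), so it is free. The board and blue relays look unchanged. Next I lift it to about 15 mm of blade clearance, centred over the socket.

Call:
drive_tool --pt "255 0 0.1 -0.4 0 0 0" --pt "255 0 0.2 -0.8 -0.008 0 0" --pt "255 0 0.2 -1.3 -0.008 0 0" --pt "255 0 0.2 -1.3 -0.008 0 0" --pt "255 0 0.2 -1.3 -0.008 0 0" --pt "255 0 0.2 -1.3 -0.008 0 0"

```text
t: 7.35
tcp_pos: [0.5071, 0.002, 0.0934]
tool_rot: [0.665, 0.747, 0.001, 0.001]
force: [-0.5, 0.7, -0.9]
finger_gap: 0.408
```

```bash
python3 look.py c4; python3 plan.py;  python3 - <<'E'
from h import *
im=manip.snapshot("scene");m=manip.camera_model("scene");cv2.imwrite("pics/s5.png",im[:,:,::-1])
t=manip.snapshot("top")
for c,s,r in blobs(im,(100,120,70),(125,255,255),(265,205,430,302)): print("scene blue",np.round(c,1),np.round(ray(m,*c,.105),4))
mt=manip.camera_model("top")
for c,s,r in blobs(t,(100,120,70),(125,255,255),(240,190,370,292)): print("top blue",np.round(c,1),np.round(ray(mt,*c,.105),4))
for nm,i,mm,box in(("scene",im,m,(257,197,438,310)),("top",t,mt,(232,182,378,300))):
  k=cv2.inRange(cv2.cvtColor(i,cv2.COLOR_RGB2HSV),np.array([10,50,110]),np.array([25,200,255]))
  w=np.zeros_like(k);x0,y0,x1,y1=box;w[y0:y1,x0:x1]=k[y0:y1,x0:x1]
  w=cv2.morphologyEx(w,cv2.MORPH_OPEN,np.ones((3,3)))
  P=np.array([ray(mm,*q,.021)[:2] for q in np.argwhere(w)[:,::-1]]).astype(np.float32)
  print(nm,"board",cv2.minAreaRect(P))
a=cv2.resize(im[190:280,270:390],None,fx=5,fy=5,interpolation=cv2.INTER_CUBIC)[:,:,::-1]
cv2.imwrite("pics/c5.png",a)
E
```

```text
7.35 [0.5071 0.002  0.0934] F tool [ 0.78 -0.4   0.91] T tool [-0.006 -0.028 -0.011] gap 0.4081359084804061 tilt [ 0.003  0.    -1.   ]
base rel mm (x,y,z) [1.6, 0.1, 28.5] tilt -0.003 rows L,R [28.5, 28.5]
scene blue [366.3 223.5] [0.5006 0.0913 0.105 ]
scene blue [346.6 225.9] [0.5068 0.0465 0.105 ]
scene blue [393.6 268.9] [0.6387 0.1355 0.105 ]
scene blue [404.  268.1] [0.637  0.1575 0.105 ]
scene board ((0.5029668211936951, 0.04689469933509827), (0.239822119474411, 0.34031277894973755), 6.634528636932373)
top board ((0.5004419088363647, 0.0452897846698761), (0.2400667518377304, 0.33959612250328064), 6.65451717376709)
```

View pics/c5.png

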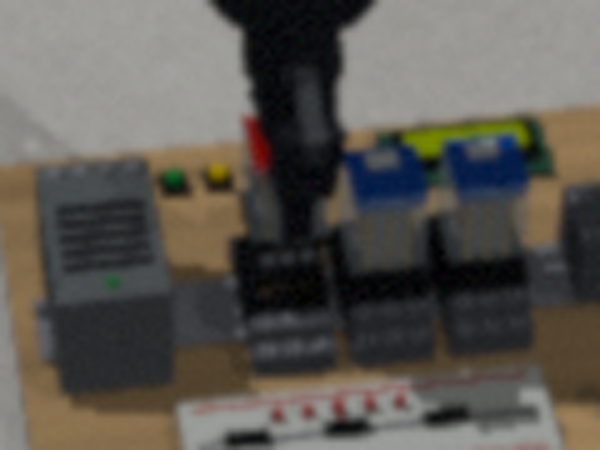

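```bash
python3 - <<'E'
from h import *
for f in("c1w","c2w","c3w","c4w"):
  im=cv2.imread(f"pics/{f}.png")[:,:,::-1].copy()
  for c,s,r in blobs(im,(0,120,60),(8,255,255),(200,150,460,460),1500): print(f,np.round(c,1),s)
for f in("s1","s5"):
  im=cv2.imread(f"pics/{f}.png")[:,:,::-1].copy()
  for c,s,r in blobs(im,(0,130,70),(8,255,255),(300,195,345,245),8): print(f,np.round(c,1),s)
cv2.imwrite("pics/c4c.png",cv2.imread("pics/c4w.png")[100:480])
E
```

```text
c1w [318.3 381.3] [  254   333   121   100 10204]
c2w [318.5 381.1] [  254   332   121   101 10182]
c3w [318.2 381. ] [  254   333   121   100 10143]
c4w [318.1 380.8] [  254   333   121    99 10090]
s1 [326.4 227.2] [318 221  17  12 139]
s5 [321.1 218.9] [319 214   5  10  28]
```

View pics/c4c.png

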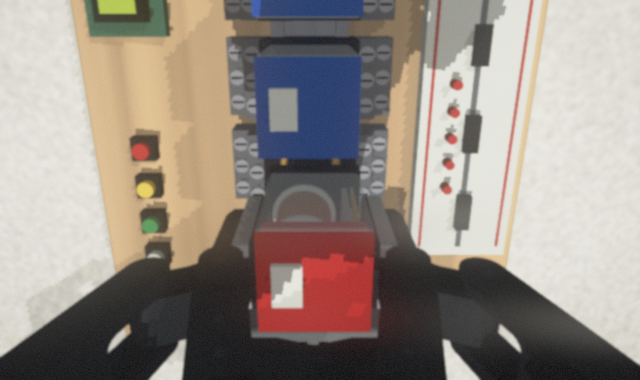

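The red top has stayed at the same pixels in the wrist view since the first grip (254,333, 121 px wide), so nothing slipped. The base is therefore 28.5 mm above the seat and the blade tips are about 15 mm clear. In the view, the socket lies open below and the blue relays are seated.

```bash
python3 -c "
from station import manip
print(manip.sign_off())"
```

```text
the job is handed in; nothing more can be done
None
```

The red relay is out of its socket, held upright in the gripper directly above it, with the blade tips about 15 mm clear. I gripped it across x at 90 N in the right-hand socket (y = −46 mm) and rocked it about +0.23, −0.23 and +0.13 rad across the rail. The job was handed in at about 7.5 s.

**Forces:** The readings between moves showed at most 7 N of upward pull on the board and 19 N of downward push. That 19 N push, late in the rocking, was harder than I meant. I had ordered the relay lower than it would go, and it levered the second row of blades free.

**Last checks:**
- **Hold:** the only load left on the gripper is the relay's weight, about 0.9 N. Its tilt is under 0.005 rad, and it did not slip in the jaws (the same wrist-camera pixels from first grip to the end).
- **Position:** the relay's base is 28.5 mm above the seat, worked out from the arm's pose and the unslipped grip. The blade tips themselves cannot be seen in the pictures.
- **Board:** its position is unchanged to within 0.3 mm and 0.02° in both the scene and top views.
- **Blue relays:** both are still seated, and the scene view matches the start to within about 1.5 mm. The top-view check of them found nothing, probably because the arm was in the way, so this rests on the scene and wrist views.
- **Other items on the bench:** I did not measure them again. The arm worked only over the board after crossing to it at 0.2 m or higher.

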